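# Hang the wire guard on the fume extractor and twist-lock it

### The arm

A 6-joint arm with a two-finger parallel gripper is mounted at the origin on a cart in front of the work surface, level with it; the furniture and walls round the work are solid. World frame = base frame: x ahead of the robot, y to its left, z up, the work surface at z = 0. Lengths are in m, angles in degrees, forces in N, time in s.
With the tool pointing down it reaches from about 0.375 to 0.9 m from the base axis. Payload 3.1 kg.
Tool frame: the origin (TCP) lies at the very end of the fingers, on their centre line; the grasp point (between the pads) lies 19 mm behind it; z points along the fingers, y is the line along which they close (so a half turn about z gives the same grasp; the last joint's range is limited). The gripper opens to 87 mm and grips with 3 to 60 N. Pads are 19 mm wide; open, the fingers measure 117 mm over their backs; the gripper's body (75 mm by 190 mm) begins 51 mm behind the grasp point.
Start: joints at [63.742, 30.224, 82.088, -0, 67.689, -10.227], TCP at [0.173, 0.601, 0.223] pointing down, gripper open.
Joint ranges: [-176.69, 176.69], [-43.24, 126.21], [12.49, 139.97], [-82, 262], [0, 151.66], [-163.58, 163.58]. Speed limits (degrees/s): [159.86, 159.86, 180, 180, 180, 180].

### API

Orientations are given as a 3x3 rotation matrix whose columns are the frame's x, y, z axes.
In Python, from rig import bot gives the robot as it stands.
- The arm moves only by the tool move_arm, never from a script. Its argument "increments" is a list of rows, each an object with "xyz": the shift along the tool's x, y, z in mm, a list of three; "roll": the turn about the tool's z in rad; "grip": the opening in per cent of the stroke, from 0 (shut) to 100 (fully open). A call has 1 to 5 rows; each row shifts and turns the commanded pose from where the row before left it, along the tool's axes as they then stand; what a row does not reach is not made up. A row lasts 1/12 s, in which the tool goes at most 41.7 mm and 7.16 degrees, less where a joint would pass 70% of its speed; a pose out of reach is approached as far as the arm can. A call is refused whole if a number of a shift passes 41.7 or a number of a turn 0.125, either way. A call with a gripper value outside its range is refused whole. The fingers move at their own pace and stop on an object; the grip force is fixed at half the most. Time passes only in rows, so rows that do not move let the fingers close. It gives the time, the measured TCP pose, the force, the opening and the grip force at its end, in the units of the state.
- bot.read_state(): the state, without advancing time (a new reading comes with each control period).
- bot.capture(name): name is "scene" or "top" or "wrist"; returns (picture, depth): 420x560x3 uint8, red, green, blue; 420x560 float32, m along the optical axis (not along the pixel's ray), 0 where there is no reading.
- bot.camera_model(name): a dict with "intrinsics" (3x3 intrinsics, pixels), "D" ([k1, k2, p1, p2, k3] as OpenCV has them; the pictures are not rectified), "rvec" (rotation vector, rad) and "tvec" (3), from world to camera coordinates, as OpenCV has them; the wrist camera has in their place "tool_from_camera" (4x4, takes a point from camera to tool coordinates, whose origin is the TCP and whose axes are the flange's). Camera axes: x right, y down, z forward; pixel columns grow to the right and rows downward; lengths in m; the calibration is good to about 2 mm. A picture is of the moment at which its call begins: read the wrist's pose just before it. camera_model takes no time and is no camera call.
- bot.hand_in(): hands the job in; it is judged then, once.
Trained networks look in the newest picture that a camera, given by its name, has taken for a name from the list of things; names that differ only in an ending like _2 or _b are one class to them, and where a whole thing is asked for, a point or a joint stands for the part that bears it (a point fixed in the world has none). Each returns a list of dicts, best first, with "conf" (0 to 1); they miss things now and then, are a little off and sometimes report something else, mostly with a low value. They report only what shows in the picture. A call takes as long as a camera call.
- bot.spot_in(label, camera): "at" ([x, y, z] in m, in the coordinates of the camera as it stood for that picture, good to about 4 mm: the middle of the surface that is visible of it).
- bot.trace(label, camera): "mask" (420x560 bool, what is visible of it).
The state is a dict: "time_s": time; "joint_positions": joint angles; "qvel": joint speeds; "tau": joint torques, N m; "position": TCP position; "tcp_rot": TCP orientation; "force": force on the tool from outside, world axes, zero at the start; "moment": the same for the moment, N m; "opening": opening from 0.0 (shut) to 1.0 (fully open); "grasp_force": force on a finger pad.
Only numpy, scipy, OpenCV 4.12 (cv2) and the standard library are available. Lean on these libraries where they do the work, as an engineer would, in place of code of your own. Each camera call takes 0.05 s, during which the arm holds its last target. There are 200 camera calls.

### The job

Fit the round wire guard on the bench fume extractor: hang it level on the bayonet hub with its two lugs through the hub's entry slots (they line up with the yellow marks), keep it lightly pressed down and twist it clockwise, seen from above, until you feel the lugs drop into the locking notches. Then let go, so that it stays hanging level, fully down and locked. Work gently, without forcing the guard against the hub, and leave the other things where they are.

Things in the scene. Friction and masses are not known exactly. Their poses are not given: they have to be found in the camera images.
- guard: Loose wire guard, 120 to 210 g: dark collar tube (inner diameter 57, outer 64, height 22 mm) with a flat wire grille, 110 mm across, round its foot and a red bar across its top. Origin: centre of its underside, on the axis; z up, x along the red bar. It looks and works the same after a half turn.
- guard_grip (a point): Middle of the red bar, where to grip it: on the guard's axis, 48 mm above its underside. The bar is 66 mm long (along the guard's x), 12 mm wide (along y) and reaches from 38 to 54 mm above the underside; it stands on a post at either end. Below it is open space for the fingertips down to the collar's top at 22 mm.
- guard_lug (a point): Centre of the lug on the guard's +x side, 26 mm from the axis, 5.5 mm above the underside; a second one is opposite. The brass lugs point inward from the collar in line with the bar, 7 mm wide, 5 mm high (3 to 8 mm above the underside), reaching in to 21.5 mm from the axis. Brass pin heads outside the collar show them.
- extractor: Fixed grey box, 140 x 140 mm, top face 42 mm above its origin (centre of its underside, on the worktop). Its x axis is the line of the two entry slots and of the two yellow marks on its top face. The bayonet hub stands in the middle of the top face, axis vertical.
- hub_top (a point): Centre of the hub's top. The hub: core of 37 mm diameter; at 2 to 7 mm below the top an aluminium flange, 53 mm across, cut by two entry slots 10 mm wide on the +x and -x side of the extractor; under it an 8 mm high channel for the lugs. A stop in the channel beside each slot lets the lugs turn only clockwise, seen from above.
- hub_centre (a point): Point on the hub's axis, 15 mm below its top, 30 mm above the extractor's top face, level with the brass shoulder under the channel; z up, x along the entry slots. Lugs lowered through the slots rest on the shoulder, the guard's underside 3 mm below this point; in the notches it is 10 mm below, and the guard can then turn only a few degrees.
- hub_mount (a point): Foot of the hub, on its axis at the box's top. Springy rubber mount: hub and guard sink from about 1.5 N down-load, 1 mm per 0.9 N, to a stop at 8 mm. Held pressed at one height, the force falls when the lugs meet the notches; twisting on then soon exceeds 30 N. The two opposite notches, 10 mm wide, in the ring under the flange, lie 0.6 to 1.2 rad clockwise of the slots, not measured: find them by feel.
- flux_pot: Bystander: small round pot with a dark green lid, 52 mm wide, 30 mm high; origin at the centre of its underside.
- solder_spool: Bystander: small spool of silvery wire, 55 mm wide, 43 mm high; origin at the centre of its underside.
- filter_disc_2: Bystander: loose pink filter disc, 71 mm wide, 18 mm high (the one nearer the robot); origin at the centre of its underside.
- grinder_bit: Bystander: small grey drum with brass ends, 25 mm wide, 21 mm high; origin at the centre of its underside.

How it is judged:
By the outcome, as a careful person would: the job done as asked, in the order asked, and still so for the second after the job is handed in, with the robot touching nothing.
It also fails if it takes over 54 s, if anything falls off the work surface, if the arm or the gripper's body presses on something with over 40 N, if the wrist force passes 120 N, or if a joint passes its speed limit or range.

## Working session

There is one attempt and no reset: what is moved stays moved. The work goes in short steps, Python scripts to look and compute and a tool call to move; the robot and the scene stay as the last step left them, time stands still between calls to the robot, and variables do not carry over. Pictures are saved under pics/ and viewed, at most 10 in all, crops included, and the job is handed in when it is done.

Besides the shell and the picture viewer there is one more tool, called after "Request:" by a JSON object that holds its "op" and its "data", one argument or row to a line. move_arm: Moves the arm, as the interface text tells. Its arguments: {"type":"object","properties":{"increments":{"type":"array"}},"required":["increments"]}

```bash
mkdir -p pics; ls; cat > h.py <<'E'
import numpy as np,cv2
from rig import bot
def cam(n,st=None):
    m=bot.camera_model(n);K=np.array(m["intrinsics"]);D=np.array(m["D"],float)
    if n=="wrist":
        st=st or bot.read_state();T=np.eye(4);T[:3,:3]=st["tcp_rot"];T[:3,3]=st["position"]
        return K,D,T@np.array(m["tool_from_camera"])
    R=cv2.Rodrigues(np.array(m["rvec"],float))[0];T=np.eye(4);T[:3,:3]=R.T;T[:3,3]=-R.T@np.array(m["tvec"],float).ravel()
    return K,D,T
def shot(n,f=None):
    st=bot.read_state();p,d=bot.capture(n)
    if f:cv2.imwrite("pics/"+f,p[:,:,::-1])
    return p,d,cam(n,st)
def pts(mask,d,c):
    K,D,T=c;v,u=np.nonzero(mask&(d>0));z=d[v,u]
    n=cv2.undistortPoints(np.c_[u,v].astype(float)[:,None],K,D)[:,0]
    P=np.c_[n*z[:,None],z];return P@T[:3,:3].T+T[:3,3]
def w(p,c):return c[2][:3,:3]@np.array(p)+c[2][:3,3]
E
python3 - <<'E'
from h import *
for n in ["scene","top"]:
    p,d,c=shot(n,n+"0.png")
    for l in ["guard","extractor","guard_grip","flux_pot","solder_spool","filter_disc_2","grinder_bit"]:
        if n=="scene" and l!="guard" and l!="extractor":continue
        for r in bot.spot_in(l,n)[:2]:print(n,l,round(r["conf"],2),w(r["at"],c).round(3))
print({k:np.round(v,3) for k,v in bot.read_state().items()})
E
```

```text
pics
scene extractor 0.85 [0.552 0.172 0.047]
top guard 0.92 [ 0.478 -0.181  0.007]
top guard 0.42 [0.539 0.147 0.085]
top extractor 0.7 [0.534 0.142 0.041]
top guard_grip 0.96 [ 0.481 -0.179  0.   ]
top flux_pot 0.55 [0.584 0.348 0.029]
top solder_spool 0.56 [0.517 0.414 0.034]
top filter_disc_2 0.66 [0.541 0.146 0.041]
top filter_disc_2 0.64 [ 0.453 -0.361  0.015]
{'time_s': np.float64(0.55), 'joint_positions': array([ 6.3742e+01,  3.0222e+01,  8.2090e+01, -1.0000e-03,  6.7690e+01,
       -1.0225e+01]), 'qvel': array([-0.007,  0.096, -0.026,  0.003, -0.087,  0.004]), 'tau': array([-1.0000e-03, -4.3967e+01, -1.7684e+01,  6.3000e-02,  5.1000e-02,
       -0.0000e+00]), 'position': array([0.173, 0.601, 0.223]), 'tcp_rot': array([[-0.961,  0.276,  0.   ],
       [ 0.276,  0.961, -0.   ],
       [-0.   , -0.   , -1.   ]]), 'force': array([-0.36 , -0.035,  0.299]), 'moment': array([ 0.012, -0.01 , -0.03 ]), 'grasp_force': np.float64(0.0), 'opening': np.float64(1.0)}
```

View pics/top0.png

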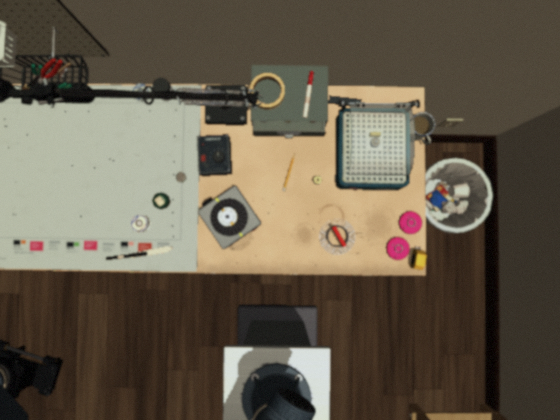

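View pics/scene0.png

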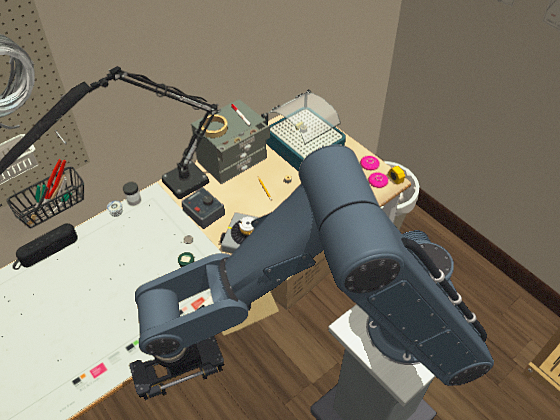

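The top view shows the guard at about (338,236), with its red bar diagonal. The extractor is at (229,216), rotated, with a yellow mark near (208,205). Two pink discs are at (410,222) and (398,248), and the pot and spool are at (161,200) and (140,223).

```bash
cat >> h.py <<'E'
def delta(x,y,z,yaw=None,period=180):
    """tool-frame shift (mm) from now and the roll (rad) to reach tcp xyz; yaw=world angle (deg) of tool x"""
    st=bot.read_state();R=np.array(st["tcp_rot"]);d=R.T@(np.array([x,y,z])-st["position"])*1000
    a=np.degrees(np.arctan2(R[1,0],R[0,0]))
    r=0 if yaw is None else ((a-yaw+period/2)%period)-period/2
    print("shift",d.round(1),"len",np.linalg.norm(d).round(1),"roll",np.radians(r).round(3),"yaw",a.round(2),"q",np.round(st["joint_positions"],1),"t",st["time_s"])
E
python3 - <<'E'
from h import *
print(np.round(bot.camera_model("wrist")["tool_from_camera"],3), np.round(bot.camera_model("wrist")["intrinsics"],1))
p,d,c=shot("top")
for r in bot.trace("guard_grip","top")[:1]:
    P=pts(r["mask"],d,c);print(len(P),P.mean(0).round(3))
hsv=cv2.cvtColor(p,cv2.COLOR_RGB2HSV)
s=np.zeros(p.shape[:2],bool);s[215:258,315:360]=1
m=s&((hsv[...,0]<8)|(hsv[...,0]>172))&(hsv[...,1]>150)
P=pts(m,d,c);u,e,v=np.linalg.svd(P[:,:2]-P[:,:2].mean(0));print("bar",len(P),np.median(P,0).round(3),np.degrees(np.arctan2(v[0,1],v[0,0])))
delta(.5,.14,.26)
E
```

```text
[[ 0.    -0.968 -0.252  0.068]
 [ 1.     0.    -0.    -0.   ]
 [ 0.    -0.252  0.968 -0.162]
 [ 0.     0.     0.     1.   ]] [[372.4   0.  275.5]
 [  0.  372.4 209.9]
 [  0.    0.    1. ]]
394 [ 0.475 -0.175  0.019]
bar 97 [ 0.486 -0.176  0.052] -149.33160270592634
shift [-441.9 -352.3  -37.4] len 566.4 roll 0.0 yaw 163.97 q [ 63.7  30.2  82.1  -0.   67.7 -10.2] t 0.65
```

Request:
{"op": "move_arm", "data": {
  "increments": [
    {"xyz":[-31,-25,-3],"roll":0,"grip":100},
    {"xyz":[-31,-25,-3],"roll":0,"grip":100},
    {"xyz":[-31,-25,-3],"roll":0,"grip":100},
    {"xyz":[-31,-25,-3],"roll":0,"grip":100},
    {"xyz":[-31,-25,-3],"roll":0,"grip":100}
  ]
}}

```text
time_s: 1.07
position: [0.2877, 0.4363, 0.2378]
tcp_rot: [[-0.961, 0.275, 0.0], [0.275, 0.961, 0.0], [-0.0, 0.0, -1.0]]
force: [0.8, 0.8, 0.5]
opening: 0.998
grasp_force: 0.0
```

Request:
{"op": "move_arm", "data": {
  "increments": [
    {"xyz":[-31,-25,-3],"roll":0,"grip":100},
    {"xyz":[-31,-25,-3],"roll":0,"grip":100},
    {"xyz":[-31,-25,-3],"roll":0,"grip":100},
    {"xyz":[-31,-25,-3],"roll":0,"grip":100},
    {"xyz":[-31,-25,-3],"roll":0,"grip":100}
  ]
}}

```text
time_s: 1.48
position: [0.4023, 0.2731, 0.253]
tcp_rot: [[-0.961, 0.276, 0.001], [0.276, 0.961, 0.0], [-0.001, 0.001, -1.0]]
force: [0.6, 0.1, 0.6]
opening: 0.998
grasp_force: 0.0
```

Request:
{"op": "move_arm", "data": {
  "increments": [
    {"xyz":[-31,-25,-3],"roll":0,"grip":100},
    {"xyz":[-31,-25,-3],"roll":0,"grip":100},
    {"xyz":[-31,-25,-3],"roll":0,"grip":100},
    {"xyz":[-31,-25,0],"roll":0,"grip":100},
    {"xyz":[0,0,0],"roll":0,"grip":100}
  ]
}}

```text
time_s: 1.9
position: [0.4986, 0.1389, 0.2623]
tcp_rot: [[-0.959, 0.282, 0.006], [0.282, 0.959, -0.003], [-0.007, -0.001, -1.0]]
force: [-0.3, 1.4, -0.4]
opening: 0.999
grasp_force: 0.0
```

```bash
python3 - <<'E'
from h import *
p,d,c=shot("wrist","w1.png")
delta(.5,.14,.26)
for l in ["extractor","hub_top"]:
    for r in bot.spot_in(l,"wrist")[:2]:print(l,round(r["conf"],2),w(r["at"],c).round(4))
hsv=cv2.cvtColor(p,cv2.COLOR_RGB2HSV)
m=(abs(hsv[...,0].astype(int)-27)<8)&(hsv[...,1]>140)&(hsv[...,2]>120)
n,lab,stt,cen=cv2.connectedComponentsWithStats(m.astype(np.uint8))
for i in range(1,n):
    if stt[i,4]>15:
        P=pts(lab==i,d,c);print(cen[i].round(1),stt[i,4],np.median(P,0).round(4) if len(P) else None)
P=pts(np.ones(d.shape,bool),d,c)
E
```

```text
shift [-4.5 -0.2  1.9] len 4.9 roll 0.0 yaw 163.63 q [  3.5  18.9  95.   -0.   66.  -70.1] t 1.95
extractor 0.93 [0.5289 0.1481 0.0433]
hub_top 0.75 [0.5405 0.1496 0.084 ]
[337.7 247.8] 47 [0.59   0.182  0.0428]
[187.9 335.6] 47 [ 0.6661 -0.0275  0.0078]
```

View pics/w1.png

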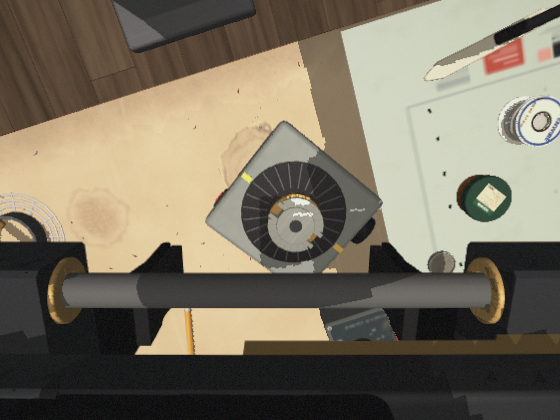

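The wrist view shows the extractor rotated, with yellow marks at (246,177) and (338,248) and the hub at about (296,222). The guard is partly in view at far left.

```bash
python3 - <<'E'
from h import *
p,d,c=shot("wrist")
hsv=cv2.cvtColor(p,cv2.COLOR_RGB2HSV)
for (x,y) in [(246,177),(338,248)]:
    s=np.zeros(d.shape,bool);s[y-10:y+11,x-10:x+11]=1
    m=s&(abs(hsv[...,0].astype(int)-27)<9)&(hsv[...,1]>100)
    P=pts(m,d,c);print("mark",m.sum(),P.mean(0).round(4),np.median(P,0).round(4))
s=np.zeros(d.shape,bool);s[110:300,200:390]=1
P=pts(s,d,c)
for lo,hi in [(.08,.092),(.083,.089),(.074,.082)]:
    Q=P[(P[:,2]>lo)&(P[:,2]<hi)];print(lo,len(Q),np.median(Q[:,2]),cv2.minEnclosingCircle((Q[:,:2]*1000).astype(np.float32)))
Q=P[(P[:,2]>.036)&(P[:,2]<.048)];print(len(Q),np.median(Q[:,2]),cv2.minAreaRect((Q[:,:2]*1000).astype(np.float32)))
g=np.hypot(*(P[:,:2]-[.54,.148]).T)
E
```

```text
mark 48 [0.4866 0.1096 0.0428] [0.4869 0.1096 0.0428]
mark 49 [0.5895 0.1818 0.042 ] [0.5891 0.1816 0.0428]
0.08 2220 0.0857796898908354 ((538.3228759765625, 146.16201782226562), 27.8040771484375)
0.083 2159 0.08582037446801988 ((538.2939453125, 146.292236328125), 27.791210174560547)
0.074 45 0.0802261345939459 ((538.3001098632812, 145.8966064453125), 26.73306655883789)
12616 0.04210555367666491 ((542.656005859375, 149.0554656982422), (150.72775268554688, 139.78778076171875), 35.19670104980469)
```

Request:
{"op": "move_arm", "data": {
  "increments": [
    {"xyz":[-8,-34.5,7],"roll":-0.104,"grip":100},
    {"xyz":[-4,-35,7],"roll":-0.104,"grip":100},
    {"xyz":[-0.5,-35.5,7],"roll":-0.104,"grip":100},
    {"xyz":[3,-35.5,7],"roll":-0.104,"grip":100},
    {"xyz":[7,-35,7],"roll":-0.104,"grip":100}
  ]
}}

```text
time_s: 2.52
position: [0.482, -0.032, 0.2264]
tcp_rot: [[-0.969, -0.247, -0.0], [-0.247, 0.969, 0.0], [-0.0, 0.0, -1.0]]
force: [0.7, -0.3, -0.1]
opening: 1.0
grasp_force: 0.0
```

Request:
{"op": "move_arm", "data": {
  "increments": [
    {"xyz":[10.5,-34,7],"roll":-0.104,"grip":100},
    {"xyz":[14,-32.5,7],"roll":-0.104,"grip":100},
    {"xyz":[17.5,-31,7],"roll":-0.104,"grip":100},
    {"xyz":[20.5,-29,7],"roll":0,"grip":100},
    {"xyz":[0,0,0],"roll":0,"grip":100}
  ]
}}

```text
time_s: 2.93
position: [0.4744, -0.1786, 0.1978]
tcp_rot: [[-0.853, -0.523, 0.001], [-0.523, 0.853, -0.003], [0.001, -0.003, -1.0]]
force: [0.3, 0.6, 0.1]
opening: 0.998
grasp_force: 0.0
```

```bash
python3 - <<'E'
from h import *
p,d,c=shot("wrist","w2.png")
hsv=cv2.cvtColor(p,cv2.COLOR_RGB2HSV)
m=((hsv[...,0]<8)|(hsv[...,0]>172))&(hsv[...,1]>140)
P=pts(m,d,c);P=P[(P[:,2]>.045)&(np.hypot(P[:,0]-.48,P[:,1]+.18)<.06)]
r=cv2.minAreaRect((P[:,:2]*1000).astype(np.float32));u,e,v=np.linalg.svd(P[:,:2]-P[:,:2].mean(0))
print("bar",len(P),np.median(P[:,2]),r,P.mean(0).round(4),np.degrees(np.arctan2(v[0,1],v[0,0])))
P=pts(np.ones(d.shape,bool),d,c);Q=P[(P[:,2]>.017)&(P[:,2]<.027)&(np.hypot(P[:,0]-.48,P[:,1]+.18)<.06)]
print(cv2.minAreaRect((Q[:,:2]*1000).astype(np.float32)))
for r in bot.spot_in("guard_grip","wrist")[:1]+bot.spot_in("guard","wrist")[:1]:print(r["conf"],w(r["at"],c).round(4))
delta(.48,-.18,.029,31)
E
```

```text
bar 1030 0.05352589433678573 ((485.2261962890625, -178.91868591308594), (65.95636749267578, 11.576653480529785), 29.873306274414062) [ 0.4838 -0.1797  0.0534] 29.89003349316564
((484.7396545410156, -179.75726318359375), (64.35464477539062, 63.609615325927734), 31.85021209716797)
0.62 [ 0.4761 -0.1791  0.0023]
0.59 [ 0.481  -0.1806  0.0079]
shift [ -1.7  -9.7 169.4] len 169.7 roll 0.012 yaw -148.31 q [ -32.8   22.9  100.7    0.    56.5 -154.5] t 3.0833
```

View pics/w2.png

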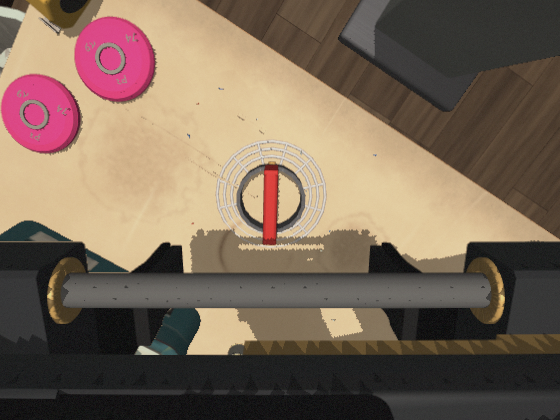

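The wrist view shows the red bar at (271,205), nearly aligned with the tool's x axis. The guard stands flat and nothing is near it.

Request:
{"op": "move_arm", "data": {
  "increments": [
    {"xyz":[-6.5,-11.5,25],"roll":0.031,"grip":100},
    {"xyz":[0,0,36],"roll":0,"grip":100},
    {"xyz":[0,0,36],"roll":0,"grip":100},
    {"xyz":[0,0,30],"roll":0,"grip":100},
    {"xyz":[0,0,20],"roll":0,"grip":100}
  ]
}}

```text
time_s: 3.5
position: [0.4846, -0.1774, 0.0495]
tcp_rot: [[-0.866, -0.501, -0.003], [-0.501, 0.866, 0.002], [0.002, 0.004, -1.0]]
force: [0.3, -0.5, -0.1]
opening: 0.996
grasp_force: 0.0
```

```bash
python3 - <<'E'
from h import *
p,d,c=shot("wrist","w3.png")
hsv=cv2.cvtColor(p,cv2.COLOR_RGB2HSV)
m=((hsv[...,0]<8)|(hsv[...,0]>172))&(hsv[...,1]>140)
P=pts(m,d,c);P=P[(P[:,2]>.045)&(np.hypot(P[:,0]-.48,P[:,1]+.18)<.06)]
if len(P)>20:
    print(len(P),cv2.minAreaRect((P[:,:2]*1000).astype(np.float32)))
delta(.485,-.179,.029,29.9)
E
```

```text
2591 ((485.3051452636719, -178.79290771484375), (66.37068939208984, 11.700552940368652), 29.582796096801758)
shift [-0.5 -3.2 18. ] len 18.3 roll 0.003 yaw -149.95 q [ -32.6   38.3  105.3    0.    36.9 -152.6] t 3.55
```

Request:
{"op": "move_arm", "data": {
  "increments": [
    {"xyz":[-0.5,-2.5,10],"roll":0,"grip":100},
    {"xyz":[0,0,8],"roll":0,"grip":100},
    {"xyz":[0,0,0],"roll":0,"grip":100}
  ]
}}

```text
time_s: 3.8
position: [0.4878, -0.1821, 0.0334]
tcp_rot: [[-0.866, -0.499, 0.0], [-0.499, 0.866, -0.0], [-0.0, -0.0, -1.0]]
force: [-0.5, 0.1, -0.1]
opening: 1.001
grasp_force: 0.0
```

```bash
python3 -c "
from h import *
delta(.4853,-.1788,.029,29.7)"
```

```text
shift [0.5 4.1 4.4] len 6.0 roll 0.004 yaw -150.05 q [ -32.8   39.9  105.1    0.    35.  -152.7] t 3.8
```

Request:
{"op": "move_arm", "data": {
  "increments": [
    {"xyz":[0.5,4,4.5],"roll":0.004,"grip":100},
    {"xyz":[0,0,0],"roll":0,"grip":100},
    {"xyz":[0,0,0],"roll":0,"grip":100}
  ]
}}

```text
time_s: 4.05
position: [0.4848, -0.1794, 0.0297]
tcp_rot: [[-0.869, -0.495, 0.001], [-0.495, 0.869, -0.0], [-0.0, -0.001, -1.0]]
force: [-0.5, 0.2, 0.4]
opening: 1.001
grasp_force: 0.0
```

```bash
python3 -c "
from h import *
delta(.4853,-.1788,.029,29.7)"
```

```text
shift [-0.7  0.3  0.7] len 1.1 roll -0.001 yaw -150.36 q [ -32.7   40.2  105.7    0.    34.1 -152.4] t 4.05
```

Request:
{"op": "move_arm", "data": {
  "increments": [
    {"xyz":[-0.7,0.3,0.5],"roll":0,"grip":0},
    {"xyz":[0,0,0],"roll":0,"grip":0},
    {"xyz":[0,0,0],"roll":0,"grip":0},
    {"xyz":[0,0,0],"roll":0,"grip":0},
    {"xyz":[0,0,0],"roll":0,"grip":0}
  ]
}}

```text
time_s: 4.47
position: [0.4854, -0.1792, 0.0287]
tcp_rot: [[-0.869, -0.494, 0.0], [-0.494, 0.869, -0.0], [-0.0, -0.0, -1.0]]
force: [-0.3, -0.5, -0.1]
opening: 0.704
grasp_force: 0.0
```

Request:
{"op": "move_arm", "data": {
  "increments": [
    {"xyz":[0,0,0],"roll":0,"grip":0},
    {"xyz":[0,0,0],"roll":0,"grip":0},
    {"xyz":[0,0,0],"roll":0,"grip":0},
    {"xyz":[0,0,0],"roll":0,"grip":0}
  ]
}}

```text
time_s: 4.8
position: [0.4853, -0.179, 0.0285]
tcp_rot: [[-0.869, -0.494, -0.0], [-0.494, 0.869, 0.0], [0.0, 0.0, -1.0]]
force: [0.2, 0.6, -0.7]
opening: 0.397
grasp_force: 0.0
```

Request:
{"op": "move_arm", "data": {
  "increments": [
    {"xyz":[0,0,0],"roll":0,"grip":0},
    {"xyz":[0,0,0],"roll":0,"grip":0},
    {"xyz":[0,0,0],"roll":0,"grip":0},
    {"xyz":[0,0,0],"roll":0,"grip":0},
    {"xyz":[0,0,0],"roll":0,"grip":0}
  ]
}}

```text
time_s: 5.22
position: [0.4852, -0.1789, 0.0285]
tcp_rot: [[-0.869, -0.494, -0.0], [-0.494, 0.869, 0.0], [0.0, 0.0, -1.0]]
force: [-0.1, 0.1, -0.4]
opening: 0.136
grasp_force: 30.0
```

Request:
{"op": "move_arm", "data": {
  "increments": [
    {"xyz":[0,0,-10],"roll":0,"grip":0},
    {"xyz":[0,0,-30],"roll":0,"grip":0},
    {"xyz":[0,0,-35],"roll":0,"grip":0},
    {"xyz":[0,0,-35],"roll":0,"grip":0},
    {"xyz":[0,0,-35],"roll":0,"grip":0}
  ]
}}

```text
time_s: 5.63
position: [0.4846, -0.1786, 0.1753]
tcp_rot: [[-0.869, -0.494, -0.001], [-0.494, 0.869, 0.001], [0.001, 0.001, -1.0]]
force: [1.7, -0.6, -2.5]
opening: 0.135
grasp_force: 30.0
```

```bash
python3 -c "
from h import *
delta(.5382,.1458,.175,35.1)
s=bot.read_state();print(s['force'],s['moment'],s['opening'],s['grasp_force'])"
```

```text
shift [-207.   255.5    0.4] len 328.8 roll -0.095 yaw -150.37 q [ -32.6   25.8  100.3   -0.    54.  -152.3] t 5.6333
[ 1.67118038 -0.55012886 -2.54217651] [ 0.02575731 -0.07412755  0.08099774] 0.13504272700424003 29.999627452343702
```

Request:
{"op": "move_arm", "data": {
  "increments": [
    {"xyz":[-12,14.5,0],"roll":0,"grip":0},
    {"xyz":[-21,26,0],"roll":0,"grip":0},
    {"xyz":[-21,26,0],"roll":0,"grip":0},
    {"xyz":[-21,26,0],"roll":0,"grip":0},
    {"xyz":[-21,26,0],"roll":0,"grip":0}
  ]
}}

```text
time_s: 6.05
position: [0.5098, -0.0272, 0.1742]
tcp_rot: [[-0.87, -0.494, 0.0], [-0.494, 0.87, -0.0], [-0.0, -0.0, -1.0]]
force: [1.2, 0.1, -0.9]
opening: 0.132
grasp_force: 30.0
```

Request:
{"op": "move_arm", "data": {
  "increments": [
    {"xyz":[-21,26,0],"roll":0,"grip":0},
    {"xyz":[-21,26,0],"roll":0,"grip":0},
    {"xyz":[-21,26,0],"roll":0,"grip":0},
    {"xyz":[-21,26,0],"roll":0,"grip":0},
    {"xyz":[-21,26,0],"roll":0,"grip":0}
  ]
}}

```text
time_s: 6.47
position: [0.5366, 0.138, 0.174]
tcp_rot: [[-0.869, -0.495, -0.0], [-0.495, 0.869, -0.0], [0.0, 0.0, -1.0]]
force: [0.3, -0.9, -1.6]
opening: 0.136
grasp_force: 30.0
```

Request:
{"op": "move_arm", "data": {
  "increments": [
    {"xyz":[-6,7,0],"roll":0,"grip":0},
    {"xyz":[0,0,0],"roll":-0.05,"grip":0},
    {"xyz":[0,0,0],"roll":-0.045,"grip":0},
    {"xyz":[0,0,0],"roll":0,"grip":0},
    {"xyz":[0,0,0],"roll":0,"grip":0}
  ]
}}

```text
time_s: 6.88
position: [0.5385, 0.1451, 0.1737]
tcp_rot: [[-0.819, -0.574, -0.0], [-0.574, 0.819, -0.0], [0.0, 0.0, -1.0]]
force: [0.0, 0.2, -1.6]
opening: 0.134
grasp_force: 30.0
```

```bash
python3 - <<'E'
from h import *
p,d,c=shot("wrist","w4.png")
hsv=cv2.cvtColor(p,cv2.COLOR_RGB2HSV)
m=((hsv[...,0]<8)|(hsv[...,0]>172))&(hsv[...,1]>140)
P=pts(m,d,c);t=np.array(bot.read_state()["position"]);P=P[np.linalg.norm(P[:,:2]-t[:2],axis=1)<.05]
if len(P):print("bar",np.median(P[:,2])-t[2],P.mean(0),cv2.minAreaRect((P[:,:2]*1000).astype(np.float32)))
delta(.5382,.1458,.12,35.1)
s=bot.read_state();print(np.round(s['force'],2),np.round(s['moment'],3),np.array(s['tcp_rot']).round(4))
E
```

```text
bar 0.024903292116890824 [0.52907799 0.13773626 0.19697803] ((535.3441772460938, 142.1311492919922), (58.30283737182617, 11.75234603881836), 35.19324493408203)
shift [-0.1  0.9 53.7] len 53.7 roll -0.002 yaw -145.01 q [   3.6   28.7   94.7   -0.    56.6 -121.4] t 6.9333
[-1.18 -0.23 -1.76] [ 0.058  0.008 -0.047] [[-8.192e-01 -5.735e-01 -3.000e-04]
 [-5.735e-01  8.192e-01 -2.000e-04]
 [ 3.000e-04  1.000e-04 -1.000e+00]]
```

View pics/w4.png

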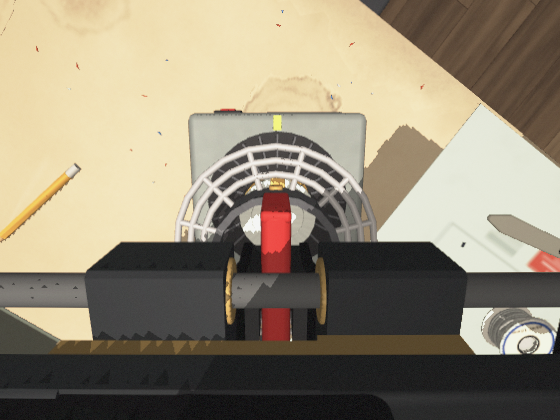

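The guard is held level. The bar, the brass pin and the yellow mark (277,123) all sit in one column, around 277. Next I lower it, watching the force.

Request:
{"op": "move_arm", "data": {
  "increments": [
    {"xyz":[0,0.7,20],"roll":0,"grip":0},
    {"xyz":[0,0,20],"roll":0,"grip":0},
    {"xyz":[0,0,12],"roll":0,"grip":0},
    {"xyz":[0,0,0],"roll":0,"grip":0},
    {"xyz":[0,0,0],"roll":0,"grip":0}
  ]
}}

```text
time_s: 7.35
position: [0.5381, 0.1455, 0.1212]
tcp_rot: [[-0.819, -0.574, -0.002], [-0.574, 0.819, -0.0], [0.001, 0.001, -1.0]]
force: [0.8, 1.0, -0.9]
opening: 0.133
grasp_force: 30.0
```

```bash
python3 -c "
from h import *
delta(.5382,.1458,.114,35.1)
s=bot.read_state();print(np.round(s['force'],2),np.round(s['moment'],3))"
```

```text
shift [-0.3  0.2  7.2] len 7.2 roll -0.002 yaw -144.99 q [   3.6   33.1   97.1   -0.    49.9 -121.4] t 7.35
[ 0.8   1.   -0.95] [0.06  0.044 0.001]
```

Lowering slowly in two steps.

Request:
{"op": "move_arm", "data": {
  "increments": [
    {"xyz":[-0.3,0.2,2],"roll":0,"grip":0},
    {"xyz":[0,0,2],"roll":0,"grip":0},
    {"xyz":[0,0,2],"roll":0,"grip":0},
    {"xyz":[0,0,1],"roll":0,"grip":0},
    {"xyz":[0,0,0],"roll":0,"grip":0}
  ]
}}

```text
time_s: 7.77
position: [0.5386, 0.1463, 0.1147]
tcp_rot: [[-0.818, -0.575, 0.0], [-0.575, 0.818, 0.0], [-0.0, -0.0, -1.0]]
force: [-0.5, 0.2, -1.1]
opening: 0.133
grasp_force: 30.0
```

Request:
{"op": "move_arm", "data": {
  "increments": [
    {"xyz":[0,0,1],"roll":0,"grip":0},
    {"xyz":[0,0,1],"roll":0,"grip":0},
    {"xyz":[0,0,1],"roll":0,"grip":0},
    {"xyz":[0,0,1],"roll":0,"grip":0},
    {"xyz":[0,0,0],"roll":0,"grip":0}
  ]
}}

```text
time_s: 8.18
position: [0.5385, 0.1463, 0.1103]
tcp_rot: [[-0.818, -0.575, -0.0], [-0.575, 0.818, -0.0], [0.0, 0.0, -1.0]]
force: [-0.1, -0.5, -2.4]
opening: 0.133
grasp_force: 30.0
```

```bash
python3 -c "
from h import *
delta(.5382,.1458,.104,35.1)
s=bot.read_state();print(np.round(s['force'],2),np.round(s['moment'],3))"
```

```text
shift [ 0.5 -0.3  6.3] len 6.3 roll -0.0 yaw -144.92 q [   3.7   34.1   97.5    0.    48.4 -121.4] t 8.1833
[-0.13 -0.47 -2.4 ] [ 0.047  0.021 -0.013]
```

Request:
{"op": "move_arm", "data": {
  "increments": [
    {"xyz":[0.3,-0.2,1],"roll":0,"grip":0},
    {"xyz":[0,0,1],"roll":0,"grip":0},
    {"xyz":[0,0,1],"roll":0,"grip":0},
    {"xyz":[0,0,0],"roll":0,"grip":0}
  ]
}}

```text
time_s: 8.52
position: [0.5383, 0.146, 0.1073]
tcp_rot: [[-0.818, -0.575, -0.0], [-0.575, 0.818, -0.0], [0.0, 0.0, -1.0]]
force: [-0.1, -0.5, -1.4]
opening: 0.136
grasp_force: 30.0
```

Request:
{"op": "move_arm", "data": {
  "increments": [
    {"xyz":[0,0,1],"roll":0,"grip":0},
    {"xyz":[0,0,1],"roll":0,"grip":0},
    {"xyz":[0,0,0],"roll":0,"grip":0}
  ]
}}

```text
time_s: 8.77
position: [0.5383, 0.146, 0.1053]
tcp_rot: [[-0.818, -0.575, -0.0], [-0.575, 0.818, -0.0], [0.0, 0.0, -1.0]]
force: [-0.1, -0.9, -1.6]
opening: 0.134
grasp_force: 30.0
```

Request:
{"op": "move_arm", "data": {
  "increments": [
    {"xyz":[0,0,1],"roll":0,"grip":0},
    {"xyz":[0,0,1],"roll":0,"grip":0},
    {"xyz":[0,0,1],"roll":0,"grip":0},
    {"xyz":[0,0,1],"roll":0,"grip":0},
    {"xyz":[0,0,0],"roll":0,"grip":0}
  ]
}}

```text
time_s: 9.18
position: [0.5383, 0.146, 0.1013]
tcp_rot: [[-0.818, -0.575, -0.0], [-0.575, 0.818, -0.0], [0.0, 0.0, -1.0]]
force: [0.4, 0.7, -1.7]
opening: 0.132
grasp_force: 30.0
```

Request:
{"op": "move_arm", "data": {
  "increments": [
    {"xyz":[0,0,1],"roll":0,"grip":0},
    {"xyz":[0,0,1],"roll":0,"grip":0},
    {"xyz":[0,0,1],"roll":0,"grip":0},
    {"xyz":[0,0,0],"roll":0,"grip":0},
    {"xyz":[0,0,0],"roll":0,"grip":0}
  ]
}}

```text
time_s: 9.6
position: [0.5384, 0.146, 0.0985]
tcp_rot: [[-0.818, -0.575, -0.0], [-0.575, 0.818, -0.0], [0.0, 0.0, -1.0]]
force: [-0.1, 0.1, -2.2]
opening: 0.134
grasp_force: 30.0
```

Request:
{"op": "move_arm", "data": {
  "increments": [
    {"xyz":[0,0,0.7],"roll":0,"grip":0},
    {"xyz":[0,0,0.7],"roll":0,"grip":0},
    {"xyz":[0,0,0.6],"roll":0,"grip":0},
    {"xyz":[0,0,0],"roll":0,"grip":0}
  ]
}}

```text
time_s: 9.93
position: [0.5386, 0.146, 0.0967]
tcp_rot: [[-0.818, -0.575, 0.0], [-0.575, 0.818, 0.0], [-0.0, -0.0, -1.0]]
force: [-1.1, -0.5, -0.0]
opening: 0.137
grasp_force: 30.0
```

Request:
{"op": "move_arm", "data": {
  "increments": [
    {"xyz":[0,0,0.7],"roll":0,"grip":0},
    {"xyz":[0,0,0.8],"roll":0,"grip":0},
    {"xyz":[0,0,0],"roll":0,"grip":0},
    {"xyz":[0,0,0],"roll":0,"grip":0}
  ]
}}

```text
time_s: 10.27
position: [0.5386, 0.146, 0.0952]
tcp_rot: [[-0.818, -0.575, 0.0], [-0.575, 0.818, 0.0], [-0.0, -0.0, -1.0]]
force: [-0.6, 0.2, 1.3]
opening: 0.133
grasp_force: 30.0
```

Request:
{"op": "move_arm", "data": {
  "increments": [
    {"xyz":[0,0,0.8],"roll":0,"grip":0},
    {"xyz":[0,0,0.3],"roll":0,"grip":0},
    {"xyz":[0,0,0],"roll":0.02,"grip":0},
    {"xyz":[0,0,0],"roll":0.04,"grip":0},
    {"xyz":[0,0,0],"roll":0.04,"grip":0}
  ]
}}

```text
time_s: 10.68
position: [0.5388, 0.146, 0.0941]
tcp_rot: [[-0.873, -0.488, 0.001], [-0.488, 0.873, -0.0], [-0.001, -0.0, -1.0]]
force: [-0.2, -0.3, 3.2]
opening: 0.134
grasp_force: 30.0
```

```bash
python3 -c "
from h import *
delta(.5384,.146,.094,35.1)
s=bot.read_state();print(np.round(s['force'],2),np.round(s['moment'],3))"
```

```text
shift [0.3 0.2 0.1] len 0.4 roll -0.103 yaw -150.79 q [   3.7   35.6   98.1   -0.    46.3 -115.5] t 10.6833
[-0.19 -0.27  3.23] [0.004 0.083 0.116]
```

Request:
{"op": "move_arm", "data": {
  "increments": [
    {"xyz":[0,0,0],"roll":0.06,"grip":0},
    {"xyz":[0,0,0],"roll":0.06,"grip":0},
    {"xyz":[0,0,0],"roll":0.06,"grip":0},
    {"xyz":[0,0,0],"roll":0.06,"grip":0},
    {"xyz":[0,0,0],"roll":0,"grip":0}
  ]
}}

```text
time_s: 11.1
position: [0.5387, 0.1459, 0.0941]
tcp_rot: [[-0.964, -0.267, 0.0], [-0.267, 0.964, -0.0], [-0.0, -0.0, -1.0]]
force: [-0.6, -0.9, 3.1]
opening: 0.132
grasp_force: 30.0
```

Request:
{"op": "move_arm", "data": {
  "increments": [
    {"xyz":[0,0,0],"roll":0.05,"grip":0},
    {"xyz":[0,0,0],"roll":0.05,"grip":0},
    {"xyz":[0,0,0],"roll":0.05,"grip":0},
    {"xyz":[0,0,0],"roll":0,"grip":0},
    {"xyz":[0,0,0],"roll":0,"grip":0}
  ]
}}

```text
time_s: 11.52
position: [0.5386, 0.146, 0.094]
tcp_rot: [[-0.992, -0.124, 0.0], [-0.124, 0.992, 0.0], [-0.0, 0.0, -1.0]]
force: [-0.0, -0.6, 3.6]
opening: 0.133
grasp_force: 30.0
```

```bash
python3 -c "
from h import *
delta(.5384,.146,.094,35.1)
s=bot.read_state();print(np.round(s['force'],2),np.round(s['moment'],3))"
```

```text
shift [0.2 0.  0. ] len 0.2 roll -0.489 yaw -172.9 q [  3.7  35.6  98.1   0.   46.3 -93.4] t 11.5167
[-0.03 -0.58  3.56] [-0.055  0.056 -0.053]
```

Request:
{"op": "move_arm", "data": {
  "increments": [
    {"xyz":[0,0,0],"roll":0.02,"grip":0},
    {"xyz":[0,0,0],"roll":0.02,"grip":0},
    {"xyz":[0,0,0],"roll":0,"grip":0}
  ]
}}

```text
time_s: 11.77
position: [0.5385, 0.146, 0.094]
tcp_rot: [[-0.997, -0.082, 0.0], [-0.082, 0.997, -0.0], [-0.0, -0.0, -1.0]]
force: [-0.3, 0.6, 2.5]
opening: 0.136
grasp_force: 30.0
```

Request:
{"op": "move_arm", "data": {
  "increments": [
    {"xyz":[0,0,0],"roll":0.02,"grip":0},
    {"xyz":[0,0,0],"roll":0.015,"grip":0},
    {"xyz":[0,0,0],"roll":0,"grip":0}
  ]
}}

```text
time_s: 12.02
position: [0.5385, 0.146, 0.094]
tcp_rot: [[-0.999, -0.046, 0.0], [-0.046, 0.999, 0.0], [-0.0, 0.0, -1.0]]
force: [0.2, 0.1, 3.3]
opening: 0.135
grasp_force: 30.0
```

Request:
{"op": "move_arm", "data": {
  "increments": [
    {"xyz":[0,0,0],"roll":0.02,"grip":0},
    {"xyz":[0,0,0],"roll":0.015,"grip":0},
    {"xyz":[0,0,0],"roll":0,"grip":0}
  ]
}}

```text
time_s: 12.27
position: [0.5385, 0.146, 0.094]
tcp_rot: [[-1.0, -0.011, 0.0], [-0.011, 1.0, -0.0], [-0.0, -0.0, -1.0]]
force: [0.0, 0.6, 2.8]
opening: 0.139
grasp_force: 30.0
```

Request:
{"op": "move_arm", "data": {
  "increments": [
    {"xyz":[0,0,0],"roll":0.02,"grip":0},
    {"xyz":[0,0,0],"roll":0.015,"grip":0},
    {"xyz":[0,0,0],"roll":0,"grip":0}
  ]
}}

```text
time_s: 12.52
position: [0.5385, 0.146, 0.094]
tcp_rot: [[-1.0, 0.024, 0.0], [0.024, 1.0, 0.0], [-0.0, 0.0, -1.0]]
force: [-0.6, -0.4, 3.6]
opening: 0.137
grasp_force: 30.0
```

Request:
{"op": "move_arm", "data": {
  "increments": [
    {"xyz":[0,0,0],"roll":0.02,"grip":0},
    {"xyz":[0,0,0],"roll":0.015,"grip":0},
    {"xyz":[0,0,0],"roll":0,"grip":0}
  ]
}}

```text
time_s: 12.77
position: [0.5385, 0.146, 0.094]
tcp_rot: [[-0.998, 0.059, 0.0], [0.059, 0.998, -0.0], [-0.0, -0.0, -1.0]]
force: [-0.2, -0.1, 3.5]
opening: 0.136
grasp_force: 30.0
```

Request:
{"op": "move_arm", "data": {
  "increments": [
    {"xyz":[0,0,0],"roll":0.02,"grip":0},
    {"xyz":[0,0,0],"roll":0.015,"grip":0},
    {"xyz":[0,0,0],"roll":0,"grip":0}
  ]
}}

```text
time_s: 13.02
position: [0.5386, 0.146, 0.094]
tcp_rot: [[-0.996, 0.094, 0.0], [0.094, 0.996, -0.0], [-0.0, 0.0, -1.0]]
force: [-0.4, -0.4, 2.8]
opening: 0.133
grasp_force: 30.0
```

Request:
{"op": "move_arm", "data": {
  "increments": [
    {"xyz":[0,0,0],"roll":0.02,"grip":0},
    {"xyz":[0,0,0],"roll":0.015,"grip":0},
    {"xyz":[0,0,0],"roll":0,"grip":0}
  ]
}}

```text
time_s: 13.27
position: [0.5386, 0.146, 0.094]
tcp_rot: [[-0.992, 0.128, 0.0], [0.128, 0.992, -0.0], [-0.0, 0.0, -1.0]]
force: [0.0, 0.1, 3.4]
opening: 0.136
grasp_force: 30.0
```

Request:
{"op": "move_arm", "data": {
  "increments": [
    {"xyz":[0,0,0],"roll":0.02,"grip":0},
    {"xyz":[0,0,0],"roll":0.015,"grip":0},
    {"xyz":[0,0,0],"roll":0,"grip":0}
  ]
}}

```text
time_s: 13.52
position: [0.5385, 0.146, 0.094]
tcp_rot: [[-0.987, 0.163, 0.0], [0.163, 0.987, -0.0], [-0.0, 0.0, -1.0]]
force: [0.3, 0.2, 3.6]
opening: 0.135
grasp_force: 30.0
```

Request:
{"op": "move_arm", "data": {
  "increments": [
    {"xyz":[0,0,0],"roll":0.02,"grip":0},
    {"xyz":[0,0,0],"roll":0.015,"grip":0},
    {"xyz":[0,0,0],"roll":0,"grip":0}
  ]
}}

```text
time_s: 13.77
position: [0.5385, 0.146, 0.0939]
tcp_rot: [[-0.98, 0.197, -0.0], [0.197, 0.98, -0.0], [0.0, -0.0, -1.0]]
force: [-0.1, -0.1, 2.8]
opening: 0.139
grasp_force: 30.0
```

Request:
{"op": "move_arm", "data": {
  "increments": [
    {"xyz":[0,0,0],"roll":0.02,"grip":0},
    {"xyz":[0,0,0],"roll":0.015,"grip":0},
    {"xyz":[0,0,0],"roll":0,"grip":0}
  ]
}}

```text
time_s: 14.02
position: [0.5384, 0.146, 0.0939]
tcp_rot: [[-0.973, 0.232, -0.0], [0.232, 0.973, 0.0], [0.0, -0.0, -1.0]]
force: [-0.3, 0.7, 3.2]
opening: 0.134
grasp_force: 30.0
```

Request:
{"op": "move_arm", "data": {
  "increments": [
    {"xyz":[0,0,0],"roll":0.02,"grip":0},
    {"xyz":[0,0,0],"roll":0.015,"grip":0},
    {"xyz":[0,0,0],"roll":0,"grip":0}
  ]
}}

```text
time_s: 14.27
position: [0.5384, 0.146, 0.0939]
tcp_rot: [[-0.964, 0.266, -0.0], [0.266, 0.964, 0.0], [0.0, -0.0, -1.0]]
force: [-0.5, 0.2, 3.3]
opening: 0.132
grasp_force: 30.0
```

Request:
{"op": "move_arm", "data": {
  "increments": [
    {"xyz":[0,0,0],"roll":0.02,"grip":0},
    {"xyz":[0,0,0],"roll":0.015,"grip":0},
    {"xyz":[0,0,0],"roll":0,"grip":0}
  ]
}}

```text
time_s: 14.52
position: [0.5384, 0.146, 0.0939]
tcp_rot: [[-0.954, 0.299, -0.0], [0.299, 0.954, -0.0], [0.0, -0.0, -1.0]]
force: [-0.8, -0.2, 2.6]
opening: 0.131
grasp_force: 30.0
```

Request:
{"op": "move_arm", "data": {
  "increments": [
    {"xyz":[0,0,0],"roll":0.02,"grip":0},
    {"xyz":[0,0,0],"roll":0.015,"grip":0},
    {"xyz":[0,0,0],"roll":0,"grip":0}
  ]
}}

```text
time_s: 14.77
position: [0.5384, 0.146, 0.0939]
tcp_rot: [[-0.943, 0.332, -0.0], [0.332, 0.943, -0.0], [0.0, -0.0, -1.0]]
force: [-0.1, -0.7, 3.0]
opening: 0.138
grasp_force: 30.0
```

Request:
{"op": "move_arm", "data": {
  "increments": [
    {"xyz":[0,0,0],"roll":0.02,"grip":0},
    {"xyz":[0,0,0],"roll":0.015,"grip":0},
    {"xyz":[0,0,0],"roll":0,"grip":0}
  ]
}}

```text
time_s: 15.02
position: [0.5384, 0.1459, 0.0939]
tcp_rot: [[-0.931, 0.365, -0.0], [0.365, 0.931, -0.0], [0.0, -0.0, -1.0]]
force: [-1.3, -0.5, 2.6]
opening: 0.136
grasp_force: 30.0
```

Request:
{"op": "move_arm", "data": {
  "increments": [
    {"xyz":[0,0,0],"roll":0.02,"grip":0},
    {"xyz":[0,0,0],"roll":0.015,"grip":0},
    {"xyz":[0,0,0],"roll":0,"grip":0}
  ]
}}

```text
time_s: 15.27
position: [0.5384, 0.1457, 0.0939]
tcp_rot: [[-0.918, 0.397, -0.0], [0.397, 0.918, -0.001], [0.0, -0.001, -1.0]]
force: [-0.8, -1.1, 1.7]
opening: 0.135
grasp_force: 30.0
```

Request:
{"op": "move_arm", "data": {
  "increments": [
    {"xyz":[0,0,0],"roll":0.02,"grip":0},
    {"xyz":[0,0,0],"roll":0.015,"grip":0},
    {"xyz":[0,0,0],"roll":0,"grip":0}
  ]
}}

```text
time_s: 15.52
position: [0.5383, 0.1458, 0.0939]
tcp_rot: [[-0.903, 0.429, -0.001], [0.429, 0.903, -0.0], [0.0, -0.0, -1.0]]
force: [-0.3, -1.8, 2.2]
opening: 0.134
grasp_force: 30.0
```

Request:
{"op": "move_arm", "data": {
  "increments": [
    {"xyz":[0,0,0],"roll":0.015,"grip":0},
    {"xyz":[0,0,0],"roll":0,"grip":0},
    {"xyz":[0,0,0],"roll":0,"grip":0}
  ]
}}

```text
time_s: 15.77
position: [0.5383, 0.1464, 0.0935]
tcp_rot: [[-0.897, 0.442, -0.0], [0.442, 0.897, 0.001], [0.001, 0.0, -1.0]]
force: [-0.8, 0.2, -2.3]
opening: 0.135
grasp_force: 30.0
```

```bash
python3 -c "
from h import *
delta(.5384,.146,.094,35.1)
s=bot.read_state();print(np.round(s['force'],2),np.round(s['moment'],3))"
```

```text
shift [-0.3 -0.3 -0.5] len 0.7 roll -1.071 yaw 153.75 q [  3.7  35.6  98.1   0.1  46.3 -60.1] t 15.7667
[-0.82  0.24 -2.26] [ 0.025  0.039 -0.009]
```

The force fell from about +3 N to −2.3 N at about 1.07 rad, so the lugs have met the notches. I'll nudge slightly towards the middle and lower fully.

Request:
{"op": "move_arm", "data": {
  "increments": [
    {"xyz":[0,0,0.5],"roll":0.015,"grip":0},
    {"xyz":[0,0,1],"roll":0.01,"grip":0},
    {"xyz":[0,0,1],"roll":0,"grip":0},
    {"xyz":[0,0,0],"roll":0,"grip":0}
  ]
}}

```text
time_s: 16.1
position: [0.5383, 0.146, 0.0911]
tcp_rot: [[-0.886, 0.464, -0.001], [0.464, 0.886, 0.0], [0.0, -0.0, -1.0]]
force: [-0.2, -0.7, -2.0]
opening: 0.133
grasp_force: 30.0
```

```bash
python3 -c "
from h import *
delta(.5384,.146,.09,35.1)
s=bot.read_state();print(np.round(s['force'],2),np.round(s['moment'],3))"
```

```text
shift [-0.1 -0.   1.1] len 1.1 roll -1.095 yaw 152.33 q [  3.7  35.8  98.2   0.   46.  -58.6] t 16.1
[-0.23 -0.65 -2.04] [-0.005  0.048  0.006]
```

Request:
{"op": "move_arm", "data": {
  "increments": [
    {"xyz":[0,0,0.6],"roll":0,"grip":0},
    {"xyz":[0,0,0.6],"roll":0,"grip":0},
    {"xyz":[0,0,0],"roll":0,"grip":0}
  ]
}}

```text
time_s: 16.35
position: [0.5386, 0.146, 0.0903]
tcp_rot: [[-0.886, 0.464, 0.0], [0.464, 0.886, 0.0], [-0.0, 0.0, -1.0]]
force: [-0.5, 0.4, -0.2]
opening: 0.136
grasp_force: 30.0
```

Request:
{"op": "move_arm", "data": {
  "increments": [
    {"xyz":[0,0,0.6],"roll":0,"grip":0},
    {"xyz":[0,0,0.3],"roll":0,"grip":0},
    {"xyz":[0,0,0],"roll":0,"grip":0}
  ]
}}

```text
time_s: 16.6
position: [0.5385, 0.146, 0.0895]
tcp_rot: [[-0.886, 0.464, 0.0], [0.464, 0.886, 0.0], [-0.0, 0.0, -1.0]]
force: [-0.4, 0.1, 0.5]
opening: 0.137
grasp_force: 30.0
```

Bottom contact came at 0.090, 7 mm below the shoulder height as expected, so it is seated. Releasing now.

Request:
{"op": "move_arm", "data": {
  "increments": [
    {"xyz":[0,0,-0.5],"roll":0,"grip":15},
    {"xyz":[0,0,0],"roll":0,"grip":25},
    {"xyz":[0,0,0],"roll":0,"grip":50},
    {"xyz":[0,0,0],"roll":0,"grip":60},
    {"xyz":[0,0,0],"roll":0,"grip":60}
  ]
}}

```text
time_s: 17.02
position: [0.5386, 0.146, 0.0899]
tcp_rot: [[-0.886, 0.464, 0.0], [0.464, 0.886, -0.0], [-0.0, 0.0, -1.0]]
force: [0.7, 0.1, 1.4]
opening: 0.373
grasp_force: 0.0
```

Request:
{"op": "move_arm", "data": {
  "increments": [
    {"xyz":[0,0,0],"roll":0,"grip":60},
    {"xyz":[0,0,0],"roll":0,"grip":60},
    {"xyz":[0,0,0],"roll":0,"grip":60},
    {"xyz":[0,0,0],"roll":0,"grip":60},
    {"xyz":[0,0,0],"roll":0,"grip":60}
  ]
}}

```text
time_s: 17.43
position: [0.5385, 0.146, 0.0898]
tcp_rot: [[-0.886, 0.464, 0.0], [0.464, 0.886, -0.0], [-0.0, 0.0, -1.0]]
force: [0.9, 0.4, 0.1]
opening: 0.588
grasp_force: 0.0
```

Request:
{"op": "move_arm", "data": {
  "increments": [
    {"xyz":[0,0,-15],"roll":0,"grip":60},
    {"xyz":[0,0,-30],"roll":0,"grip":60},
    {"xyz":[0,0,-35],"roll":0,"grip":60},
    {"xyz":[0,0,-35],"roll":0,"grip":60},
    {"xyz":[0,0,-35],"roll":0,"grip":60}
  ]
}}

```text
time_s: 17.85
position: [0.538, 0.146, 0.2412]
tcp_rot: [[-0.886, 0.464, -0.001], [0.464, 0.886, -0.0], [0.001, -0.0, -1.0]]
force: [0.5, -0.0, -0.3]
opening: 0.603
grasp_force: 0.0
```

Request:
{"op": "move_arm", "data": {
  "increments": [
    {"xyz":[30,0,0],"roll":0,"grip":60},
    {"xyz":[30,0,0],"roll":0,"grip":60},
    {"xyz":[0,0,0],"roll":0,"grip":60},
    {"xyz":[0,0,0],"roll":0,"grip":60}
  ]
}}

```text
time_s: 18.18
position: [0.4838, 0.1744, 0.2402]
tcp_rot: [[-0.887, 0.463, -0.0], [0.463, 0.887, -0.0], [0.0, -0.0, -1.0]]
force: [0.9, -0.7, 0.2]
opening: 0.602
grasp_force: 0.0
```

```bash
python3 - <<'E'
from h import *
p,d,c=shot("wrist","w5.png")
hsv=cv2.cvtColor(p,cv2.COLOR_RGB2HSV)
m=((hsv[...,0]<8)|(hsv[...,0]>172))&(hsv[...,1]>140)
P=pts(m,d,c);P=P[(P[:,2]>.08)&(np.hypot(P[:,0]-.538,P[:,1]-.146)<.05)]
A=np.c_[P[:,:2]-P[:,:2].mean(0),np.ones(len(P))];k=np.linalg.lstsq(A,P[:,2],rcond=None)[0]
print(len(P),"top z",np.median(P[:,2]),"expect",.062+.054,"tilt",np.degrees(k[:2]),cv2.minAreaRect((P[:,:2]*1000).astype(np.float32)))
P=pts(np.ones(d.shape,bool),d,c);r=np.hypot(P[:,0]-.5383,P[:,1]-.146)
Q=P[(r>.036)&(r<.054)&(P[:,2]>.052)&(P[:,2]<.085)];A=np.c_[Q[:,:2]-[.5383,.146],np.ones(len(Q))]
k=np.linalg.lstsq(A,Q[:,2],rcond=None)[0];print("grille",len(Q),k[2],np.degrees(k[:2]))
print(bot.read_state()["force"])
E
```

```text
640 top z 0.1151028169288055 expect 0.11599999999999999 tilt [10.76348874 -8.44328892] ((538.4329833984375, 145.55726623535156), (11.132110595703125, 66.18245697021484), 62.282325744628906)
grille 2278 0.06487569523477285 [ 0.01878063 -0.02309527]
[ 0.5542386   0.03554501 -0.1868769 ]
```

View pics/w5.png

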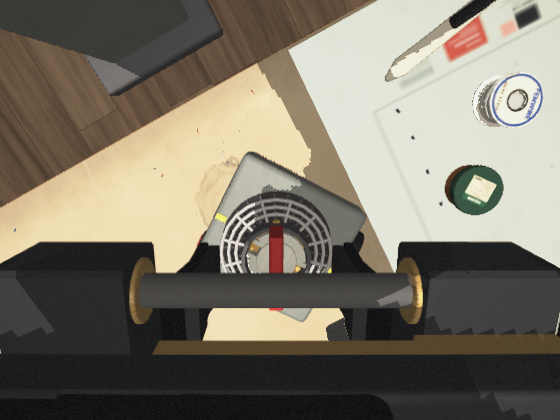

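The picture shows the guard seated on the hub, with the bar at (276,265). Its grille is level to within 0.03°, the bar top is at 0.115 m where 0.116 m was expected, and the gripper is clear.

```bash
python3 -c "
from rig import bot
print(bot.hand_in())"
```

```text
the job is handed in; nothing more can be done
None
```

The guard is on the hub, twisted about 1.1 rad clockwise until the lugs dropped into the notches. It was hanging level and fully down when I let go, and the job was handed in at about 18 s.

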